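Back the feed roller off by one notch

TASK

The ratchet feed roller on the bench has been advanced one notch too far. With a fingertip, tip the red-handled pawl up out of the teeth and over until it rests on its stop, then push the ratchet wheel backward by one notch and no more (its top towards the pawl side, the robot's right) with a fingertip on one of its pegs, and finally tip the pawl back so that it is seated in the teeth again. Only push: pick nothing up, and leave the loose things lying around the feeder where they are.

Things in the scene. Friction and masses are not known exactly. Their poses are not given: they have to be found in the camera images.
- feeder: Roller feeder fixed to the bench: grey base plate 170x235x12 mm, blue cheeks, rubber roller; in front of them, towards the robot, a steel ratchet wheel and pawl. Origin on the bench under the wheel's centre; x = axle, pointing away from the robot, y left, z up (turned up to 0.35 rad). In front of x = -20 mm only the 5 pegs and the red handle stick out, to x = -62; highest point z = 230
- wheel_center (a point): Centre of the ratchet wheel on its axle, z = 105 mm in the feeder's frame. Wheel 140 mm over its 10 saw teeth, 14 mm thick (x -7 to +7), hub forward to x = -19. The blue cheeks and base plate lie behind and below it: base plate x -22 to 148, y -158 to 78; front cheek x = 20 mm, z up to 180
- ratchet_wheel (a joint): Wheel angle, rad, growing backward (clockwise as seen by the robot; top moves to -y of the feeder, its right). One notch = 0.628. Starts at -0.10 to -0.02; the seated pawl blocks it beyond 0. Play in a notch 0.15: pawl seats at -0.15 to 0 or, one notch back, at 0.48 to 0.63. Stiff axle (0.15 N m, 3 N at a peg): stays where it is left, also with the pawl up
- yellow_peg (a point): Mid-length of the yellow peg, one of five (others black) on the wheel's front face, 72 deg apart, 55 mm from the axle, 15 mm in diameter, sticking out along -x of the feeder from x = -7 to -62 mm; this point at x = -38. At wheel angle 0 it stands 18 deg left of the top, one notch back 18 deg right of the top
- pawl (a joint): Pawl angle, rad: 0 = seated in the teeth (lower stop), 1.22 = tipped up and over to the robot's right, on its stop pin. Swings easily about an axis parallel to the axle; its weight makes it fall to either end from the balance point at about 0.7. On a tooth tip instead of in a notch it reads about 0.12. Pivot at y = -96, z = 137 mm of the feeder; pivot and stop pin reach forward to x = -12
- pawl_grip (a point): Mid-length of the pawl's red handle, a bar of 15 mm diameter sticking out along -x of the feeder from x = -7 to -62 mm; this point at x = -38. 85 mm from the pivot; in the feeder's frame at y = -50, z = 208 mm seated, y = -147, z = 205 mm tipped over. Pushed sideways to the robot's right it rises (to z = 222) and tips over; pushed left it comes back
- collet_nut: loose grey steel collet nut, 28 x 24 x 24 mm, on the bench in front of the feeder; leave alone. Origin at its underside
- hex_key: loose black hex key, 31 x 85 x 6 mm, on the bench in front of the feeder; leave alone. Origin at its underside
- wedge: loose wooden wedge, 28 x 100 x 22 mm, on the bench left of the feeder; leave alone. Origin at its underside
- pencil_0: loose red pencil, 8 x 146 x 8 mm, on the bench right of the feeder; leave alone. Origin at its underside
- spray_can: loose black and red spray can, 53 mm diameter, 162 mm high, standing left behind the feeder; leave alone. Origin at its underside

How it is judged (in metres and radians):
On the way, in this order (a step that is already met when the one before it is completed fails the run):
1. the pawl is tipped up and over (beyond 1.0 rad) while the wheel is still on its first notch (value of joint pawl above 1 rad and value of joint ratchet_wheel between -0.3 and 0.25 rad), for 0.2 s.
2. with the pawl up, the wheel is turned backward by one notch (0.43 to 0.69 rad) (value of joint pawl above 0.5 rad and value of joint ratchet_wheel between 0.43 and 0.69 rad), for 0.2 s.
At the end, for the whole second after the job is handed in: The pawl is seated in the teeth (below 0.06 rad), the wheel stands one notch back (0.43 to 0.69 rad), and both are at rest (value of joint pawl below 0.06 rad and value of joint ratchet_wheel between 0.43 and 0.69 rad and velocity of joint pawl between -0.05 and 0.05 rad/s and velocity of joint ratchet_wheel between -0.05 and 0.05 rad/s); the robot touches nothing.
It fails at once if the wheel is turned back by more than one and a half notches (beyond 0.95 rad) (value of joint ratchet_wheel above 0.95 rad).
It fails at once if the wheel is wound forward by half a notch (below -0.35 rad) (value of joint ratchet_wheel below -0.35 rad).
It fails at once if a loose thing around the feeder is moved or lifted by more than 25 mm (distance of any of collet_nut, hex_key, wedge, pencil_0, spray_can from where it was at the start of the episode above 0.025 m).
It also fails if it takes over 58 s, if anything falls off the work surface, if the arm or the gripper's body presses on something with over 40 N, if the wrist force passes 120 N, or if a joint passes its speed limit or range.

ROBOT

A 6-joint arm with a two-finger parallel gripper is mounted at the origin on a cart in front of the work surface, level with it; the furniture and walls round the work are solid. World frame = base frame: x ahead of the robot, y to its left, z up, the work surface at z = 0. Lengths are in m, angles in degrees, forces in N, time in s.
With the tool pointing down it reaches from about 0.35 to 0.975 m from the base axis. Payload 4.9 kg.
Tool frame: the origin (TCP) lies on the centre line of the jaws, within the pads' length; the fingertips stand 14 mm ahead of it and the grasp point (between the pads) lies 5 mm behind it; z points along the fingers, y is the line along which they close (so a half turn about z gives the same grasp; the last joint's range is limited). The gripper opens to 85 mm and grips with 20 to 120 N. Pads are 22 mm wide; open, the fingers measure 114 mm over their backs; the gripper's body (76 mm by 85 mm) begins 54 mm behind the grasp point. The pads swing forward as they close: fully open they stand 13 mm farther back than shut.
Start: joints at [66.062, 3.019, 92.412, -0, 84.569, -6.818], TCP at [0.184, 0.597, 0.245] pointing down, gripper open.
Joint ranges: [-172.51, 172.51], [-57.92, 126.97], [3.15, 148.05], [-58.71, 238.71], [5.1, 150.11], [-179.66, 179.66]. Speed limits (degrees/s): [147.25, 147.25, 180, 180, 180, 180].

INTERFACE

Orientations are given as a 3x3 rotation matrix whose columns are the frame's x, y, z axes.
In Python, from workcell import r, vision, job, observe gives the robot as it stands (r), with the cameras (vision), the job (job) and the readings as plain functions.
- The arm moves only by the tool pendant, called after "Request:" as name([rows], argument=value, ...), one row to a line, values as JSON. Schema: {"type":"object","properties":{"offsets":{"type":"array","items":{"type":"object","properties":{"wx":{"type":"number"},"wy":{"type":"number"},"wz":{"type":"number"},"x":{"type":"number"},"y":{"type":"number"},"z":{"type":"number"},"aperture":{"type":"number"}},"additionalProperties":false,"required":["aperture"]},"minItems":1,"maxItems":10},"grip_force":{"type":"number"},"only":{"type":"string"},"quiet":{"type":"boolean"},"lines":{"type":"string"}},"required":["offsets"],"additionalProperties":false}. offsets is a list of rows, 1 to 10 of them, each an object with the fields wx, wy, wz (a rotation vector in units of 4 degrees), x, y, z (the shift in units of 5 mm), aperture (the finger opening in m); a field left out counts as zero (the opening has to be given); each row is the pose to reach, as a shift and turn from the pose commanded when the call began, along the tool's axes at that moment; what a row does not reach only later rows make up. A row lasts 1/12 s, in which the tool goes at most 0.0417 m and 7.16 degrees, less where a joint would pass 70% of its speed; a pose out of reach is approached as far as the arm can. The fingers move at their own pace and stop on an object; grip_force is the grip in N (left out, the last holds). Time passes only in rows, so rows that do not move let the fingers close. The tool returns the time, the measured TCP pose, the force, the opening and the grip force at its end. only (a regular expression) keeps the lines of the reply that match it, lines (a string "A,B") keeps lines A to B, and quiet returns only ok. Input that does not fit is refused with a message, and nothing moves.
- observe(): the state, without advancing time (a new reading comes with each control period).
- vision.camera(name): name is "side" or "top"; returns a dict with "frame" (384x512x3 uint8, blue, green, red), "K" (3x3 intrinsics, pixels), "dist_coeffs" ([k1, k2, p1, p2, k3] as OpenCV has them; the pictures are not rectified), "position" and "rotation" of the camera in the world. Camera axes: x right, y down, z forward; pixel columns grow to the right and rows downward; lengths in m; the calibration is good to about 2 mm. A picture is of the moment at which its call begins. There is no depth.
- job.hand_in(): hands the job in; it is judged then, once.
The state is a dict: "time_s": time; "joint_positions": joint angles; "joint_vel": joint speeds; "joint_efforts": joint torques, N m; "ee_pos": TCP position; "tcp_rot": TCP orientation; "contact_force": force on the tool from outside, world axes, zero at the start; "wrist_torque": the same for the moment, N m; "width": finger opening in m; "grip_force": force on a finger pad.
Only numpy, scipy, OpenCV 4.12 (cv2) and the standard library are available. Lean on these libraries where they do the work, as an engineer would, in place of code of your own. Each camera call takes 0.05 s, during which the arm holds its last target. There are 200 camera calls.

## Working session

There is one attempt and no reset: what is moved stays moved. The work goes in short steps, Python scripts to look and compute and a tool call to move; the robot and the scene stay as the last step left them, time stands still between calls to the robot, and variables do not carry over. Pictures are saved under pics/ and viewed, at most 10 in all, crops included, and the job is handed in when it is done.

```bash
ls; mkdir -p pics; python3 - <<'E'
from workcell import r, vision, job, observe
import cv2,numpy as np
for n in("side","top"):
    c=vision.camera(n);cv2.imwrite(f"pics/{n}0.png",c["frame"]);print(n,c["K"],c["dist_coeffs"],c["position"],c["rotation"])
s=observe();print(s["time_s"],s["ee_pos"],s["tcp_rot"],s["width"],s["contact_force"])
E
```

```text
pics
workcell.py
side [[406.20614418   0.         251.31758351]
 [  0.         406.20614418 189.91050799]
 [  0.           0.           1.        ]] [0.01854667 0.         0.         0.         0.        ] [-0.35096189 -0.48381587  0.67299698] [[ 0.4201273  -0.43448929  0.79668821]
 [-0.9073901  -0.18984458  0.37496966]
 [-0.01167336 -0.88044199 -0.47401017]]
top [[468.8661228    0.         258.5159794 ]
 [  0.         468.8661228  192.32516762]
 [  0.           0.           1.        ]] [-0.05326827  0.          0.          0.          0.        ] [ 0.43880154 -0.04817087  1.18744791] [[-0.00663245 -0.99499216  0.09973266]
 [-0.99997531  0.00636799 -0.00296983]
 [ 0.00231986 -0.0997499  -0.99500984]]
0.1 [0.18377089 0.59682034 0.24418808] [[-9.55685710e-01  2.94387979e-01 -7.36044677e-04]
 [ 2.94388828e-01  9.55684235e-01 -1.69159950e-03]
 [ 2.05439735e-04 -1.83332080e-03 -9.99998298e-01]] 0.08552253238338245 [-0.08342099  0.55760159 -0.60609269]
```

View pics/side0.png

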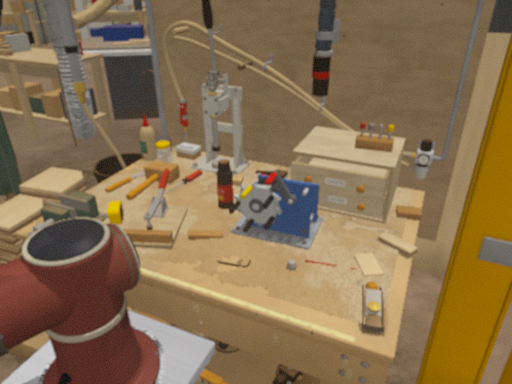

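View pics/top0.png

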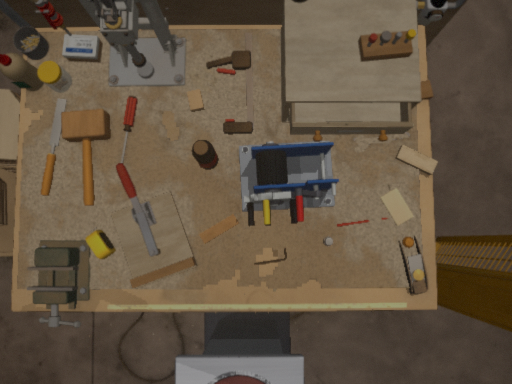

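The side view shows the feeder at about (270,205), with the red handle near (271,180) and the yellow peg near (247,190). The top view shows the handle at (300,207) and the yellow peg at (267,210). Next: colour masks and crops.

```bash
cat > h.py <<'E'
from workcell import r, vision, job, observe
import cv2,numpy as np
ROI={"side":(225,165,300,245),"top":(235,185,325,235)}
def blobs(c,roi,col):
    x0,y0,x1,y1=roi;h=cv2.cvtColor(c["frame"],cv2.COLOR_BGR2HSV)[y0:y1,x0:x1]
    H,S,V=cv2.split(h)
    m=((H<8)|(H>172))&(S>150)&(V>90) if col=="red" else (H>22)&(H<35)&(S>150)&(V>110)
    n,l,st,ce=cv2.connectedComponentsWithStats(m.astype(np.uint8))
    out=[]
    for i in range(1,n):
        if st[i,4]>=12:
            p=np.argwhere(l==i)[:,::-1]+[x0,y0]
            box=cv2.boxPoints(cv2.minAreaRect(p.astype(np.float32)))
            out.append((int(st[i,4]),p.mean(0),box))
    return sorted(out,key=lambda a:-a[0])
def ray(c,p):
    q=cv2.undistortPoints(np.array([[p]],float),c["K"],np.array(c["dist_coeffs"]))[0,0]
    d=np.array(c["rotation"])@[*q,1];return np.array(c["position"]),d/np.linalg.norm(d)
def plane(c,p,z):
    o,d=ray(c,p);return o+d*(z-o[2])/d[2]
def tri(c1,p1,c2,p2):
    o1,d1=ray(c1,p1);o2,d2=ray(c2,p2)
    s=np.linalg.lstsq(np.c_[d1,-d2],o2-o1,rcond=None)[0];a=o1+s[0]*d1;b=o2+s[1]*d2
    return (a+b)/2,np.linalg.norm(a-b)
E
python3 - <<'E'
from h import *
C={n:vision.camera(n) for n in ROI}
np.set_printoptions(precision=4,suppress=True)
B={}
for n in C:
    for col in("red","yellow"):
        for b in blobs(C[n],ROI[n],col)[:3]: print(n,col,b[0],b[1],b[2].round(1).tolist())
        B[n,col]=blobs(C[n],ROI[n],col)
a=C["side"]["frame"][150:250,210:335];b=C["top"]["frame"][135:240,230:345]
cv2.imwrite("pics/crop0.png",np.hstack([cv2.resize(a,(400,400*100//125),interpolation=2),cv2.resize(b,(350,320),interpolation=2)]))
for col in("red","yellow"): print(col,tri(C["side"],B["side",col][0][1],C["top"],B["top",col][0][1]))
E
```

```text
side red 119 [227.9916 193.0084] [[225.0, 202.0], [225.0, 184.0], [232.0, 184.0], [232.0, 202.0]]
side red 89 [270.6292 177.7303] [[263.6000061035156, 182.10000610351562], [271.6000061035156, 170.10000610351562], [277.3999938964844, 173.89999389648438], [269.3999938964844, 185.89999389648438]]
side yellow 65 [245.8462 191.5538] [[239.1999969482422, 195.39999389648438], [248.39999389648438, 184.6999969482422], [252.10000610351562, 187.8000030517578], [242.8000030517578, 198.60000610351562]]
top red 164 [299.6463 208.2622] [[295.79998779296875, 196.0], [302.1000061035156, 195.60000610351562], [303.6000061035156, 220.8000030517578], [297.20001220703125, 221.1999969482422]]
top yellow 137 [266.2701 211.6131] [[262.79998779296875, 200.10000610351562], [268.5, 199.8000030517578], [269.70001220703125, 223.0], [264.0, 223.3000030517578]]
red (array([ 0.474 , -0.0913,  0.1832]), np.float64(0.1128649935441747))
yellow (array([ 0.4991, -0.0678,  0.1589]), np.float64(0.0003750991464535525))
```

View pics/crop0.png

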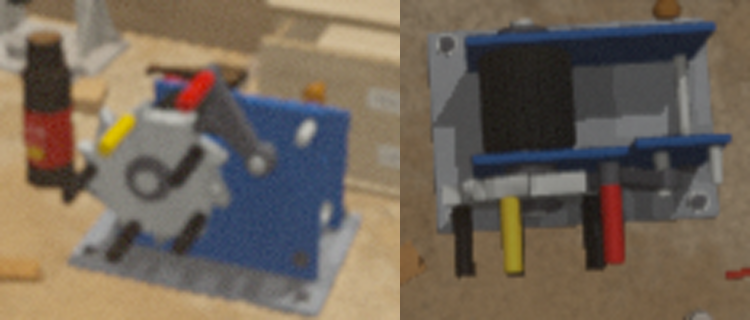

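The crop shows the pawl seated at upper right of the wheel with its red handle, the yellow peg at upper left, and black pegs at about 2 and 5 o'clock. The largest red blob in the side mask was the spray can, so I'll use the second one, at (270.6,177.7).

```bash
sed -i 's/"side":(225,/"side":(236,/' h.py; python3 - <<'E'
from h import *
C={n:vision.camera(n) for n in ROI}
np.set_printoptions(precision=4,suppress=True)
P={}
for col,z in(("red",.208+.004),("yellow",.157+.004)):
    b={n:blobs(C[n],ROI[n],col)[0] for n in C}
    print(col,tri(C["side"],b["side"][1],C["top"],b["top"][1]))
    P[col]=plane(C["top"],b["top"][1],z);print(" top plane",P[col], "side plane",plane(C["side"],b["side"][1],z))
    x=sorted(b["top"][2].tolist(),key=lambda q:q[1]);e1=plane(C["top"],np.mean(x[:2],0),z);e2=plane(C["top"],np.mean(x[2:],0),z)
    d=e1-e2;print(" ends",e1,e2,np.linalg.norm(d),"yaw",np.degrees(np.arctan2(d[1],d[0])))
E
```

```text
red (array([ 0.5022, -0.1365,  0.2119]), np.float64(0.00016016092257205446))
 top plane [ 0.5022 -0.1366  0.212 ] side plane [ 0.502  -0.1365  0.212 ]
 ends [ 0.5286 -0.1357  0.212 ] [ 0.476  -0.1377  0.212 ] 0.05267359999776438 yaw 2.1482445162448154
yellow (array([ 0.4991, -0.0679,  0.1593]), np.float64(4.220617567922083e-05))
 top plane [ 0.499  -0.0679  0.161 ] side plane [ 0.4964 -0.0692  0.161 ]
 ends [ 0.5248 -0.0668  0.161 ] [ 0.4739 -0.0692  0.161 ] 0.05098747740114874 yaw 2.7064145659437804
```

Triangulation fits the given geometry: the feeder origin is at about (0.536, -0.085) with a yaw of about 2.4°. The plan is to use closed fingers pointing down with tool y along the feeder's x, approaching between the handle and the left side.

Careful with the scale: shifts go in units of 5 mm and turns go in units of 4 degrees. That gives: -0.545 m is -109, -0.498 m is -99.6, 70.5 degrees is 17.625.

```bash
cat >> h.py <<'E'
YAW=np.radians(2.4);O=np.array([.536,-.085,0]);RF=cv2.Rodrigues(np.array([0,0,YAW]))[0]
def F(x,y,z): return O+RF@[x,y,z]
def go(x,y,z):
    "shift in tool axes to bring TCP to feeder point, turn to align tool y with feeder x"
    s=observe();T=np.array(s["tcp_rot"])
    G=np.c_[RF@[0,1,0],RF@[1,0,0],[0,0,-1]]
    np.set_printoptions(precision=4,suppress=True)
    print("t",s["time_s"],"feeder tcp",RF.T@(np.array(s["ee_pos"])-O),"F",np.array(s["contact_force"]),"turn",np.degrees(cv2.Rodrigues(T.T@G)[0].ravel()),"shift",T.T@(F(x,y,z)-s["ee_pos"]))
E
```

Request:
pendant([
  {"wz":17.625, "x":-99.6, "y":-109, "z":-11.2, "aperture":0},
  {"wz":17.625, "x":-99.6, "y":-109, "z":-11.2, "aperture":0},
  {"wz":17.625, "x":-99.6, "y":-109, "z":-11.2, "aperture":0},
  {"wz":17.625, "x":-99.6, "y":-109, "z":-11.2, "aperture":0},
  {"wz":17.625, "x":-99.6, "y":-109, "z":-11.2, "aperture":0},
  {"wz":17.625, "x":-99.6, "y":-109, "z":-11.2, "aperture":0},
  {"wz":17.625, "x":-99.6, "y":-109, "z":-11.2, "aperture":0},
  {"wz":17.625, "x":-99.6, "y":-109, "z":-11.2, "aperture":0},
  {"wz":17.625, "x":-99.6, "y":-109, "z":-11.2, "aperture":0},
  {"wz":17.625, "x":-99.6, "y":-109, "z":-11.2, "aperture":0},
], grip_force=40)

```text
time_s: 1.13
ee_pos: [0.3618, 0.2199, 0.2772]
tcp_rot: [[-0.036, 0.999, 0.001], [0.999, 0.036, 0.0], [0.0, 0.001, -1.0]]
contact_force: [1.2, 0.6, 0.0]
width: -0.0002
grip_force: 0.0
```

```bash
python3 -c "from h import *;go(-.038,.015,.30)"
```

```text
t 1.1333 feeder tcp [-0.1613  0.3119  0.2772] F [1.2044 0.5592 0.0093] turn [ 0.0683 -0.0211 -0.3234] shift [-0.2962  0.125  -0.0227]
```

Request:
pendant([
  {"x":-59.2, "y":25, "z":-4.6, "aperture":0},
  {"x":-59.2, "y":25, "z":-4.6, "aperture":0},
  {"x":-59.2, "y":25, "z":-4.6, "aperture":0},
  {"x":-59.2, "y":25, "z":-4.6, "aperture":0},
  {"x":-59.2, "y":25, "z":-4.6, "aperture":0},
  {"x":-59.2, "y":25, "z":-4.6, "aperture":0},
  {"x":-59.2, "y":25, "z":-4.6, "aperture":0},
  {"x":-59.2, "y":25, "z":-4.6, "aperture":0},
  {"x":-59.2, "y":25, "z":-4.6, "aperture":0},
  {"x":-59.2, "y":25, "z":-4.6, "aperture":0},
], grip_force=40)

```text
time_s: 1.97
ee_pos: [0.4989, -0.0702, 0.2996]
tcp_rot: [[-0.039, 0.999, -0.001], [0.999, 0.039, 0.0], [0.001, -0.001, -1.0]]
contact_force: [-0.5, 0.1, -0.8]
width: -0.0003
grip_force: 0.0
```

```bash
python3 -c "from h import *;go(-.038,.0,.204)"
```

```text
t 1.9667 feeder tcp [-0.0364  0.0163  0.2996] F [-0.5078  0.0754 -0.7785] turn [-0.0427 -0.0302 -0.1849] shift [-0.0163 -0.0015  0.0956]
```

Request:
pendant([
  {"x":-1.6, "z":6, "aperture":0},
  {"x":-3.2, "z":12, "aperture":0},
  {"x":-3.2, "z":19.2, "aperture":0},
  {"x":-3.2, "z":19.2, "aperture":0},
  {"x":-3.2, "z":19.2, "aperture":0},
])

```text
time_s: 2.38
ee_pos: [0.4977, -0.0834, 0.2018]
tcp_rot: [[-0.043, 0.999, -0.005], [0.999, 0.043, 0.002], [0.002, -0.005, -1.0]]
contact_force: [-0.3, -0.4, -0.3]
width: 0.0003
grip_force: 0.0
```

```bash
python3 - <<'E'
from h import *
go(-.038,-.0315,.204)
a=vision.camera("side")["frame"][120:250,200:335];b=vision.camera("top")["frame"][135:240,230:345]
cv2.imwrite("pics/crop1.png",np.hstack([cv2.resize(a,(405,390),interpolation=2),cv2.resize(b,(390,390),interpolation=2)]))
E
```

```text
t 2.3833 feeder tcp [-0.0382  0.0032  0.2018] F [-0.3336 -0.3505 -0.3299] turn [-0.2755 -0.1183  0.0535] shift [-0.0347  0.0002 -0.0022]
```

View pics/crop1.png

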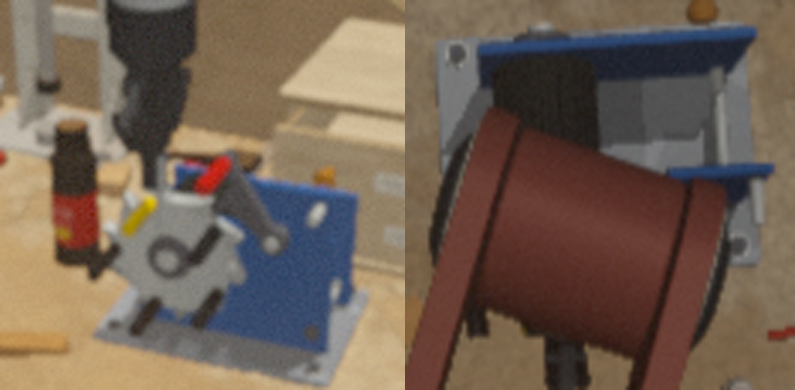

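The fingertip stands just left of the red handle and clear of the pegs. The top view is hidden by the arm. Now I push the handle to the right.

Request:
pendant([
  {"x":-3, "aperture":0},
  {"x":-6, "aperture":0},
  {"x":-7.6, "aperture":0},
  {"x":-9, "aperture":0},
  {"x":-10.4, "aperture":0},
  {"x":-11.8, "aperture":0},
  {"x":-13.2, "aperture":0},
  {"x":-14.6, "aperture":0},
  {"x":-16, "aperture":0},
  {"x":-17.4, "aperture":0},
])

```text
time_s: 3.32
ee_pos: [0.5029, -0.1724, 0.2036]
tcp_rot: [[-0.042, 0.999, -0.0], [0.999, 0.042, 0.0], [0.0, -0.0, -1.0]]
contact_force: [-0.1, -0.1, 0.1]
width: 0.0002
grip_force: 0.1
```

Request:
pendant([
  {"x":-1.4, "aperture":0},
  {"x":-2.8, "aperture":0},
  {"x":-4.2, "aperture":0},
  {"x":-5.6, "aperture":0},
  {"x":-5.6, "aperture":0},
  {"x":-5.6, "aperture":0},
])

```text
time_s: 3.82
ee_pos: [0.5041, -0.2001, 0.2038]
tcp_rot: [[-0.041, 0.999, -0.0], [0.999, 0.041, 0.0], [0.0, -0.0, -1.0]]
contact_force: [-0.1, 0.0, -0.1]
width: -0.0001
grip_force: 0.0
```

```bash
python3 - <<'E'
from h import *
go(-.038,.045,.250)
a=vision.camera("side")["frame"][120:250,200:335]
cv2.imwrite("pics/crop2.png",cv2.resize(a,(540,520),interpolation=2))
E
```

```text
t 3.8167 feeder tcp [-0.0367 -0.1137  0.2038] F [-0.1132  0.0271 -0.1068] turn [-0.0062 -0.0158 -0.0623] shift [ 0.1587 -0.0015 -0.0462]
```

View pics/crop2.png

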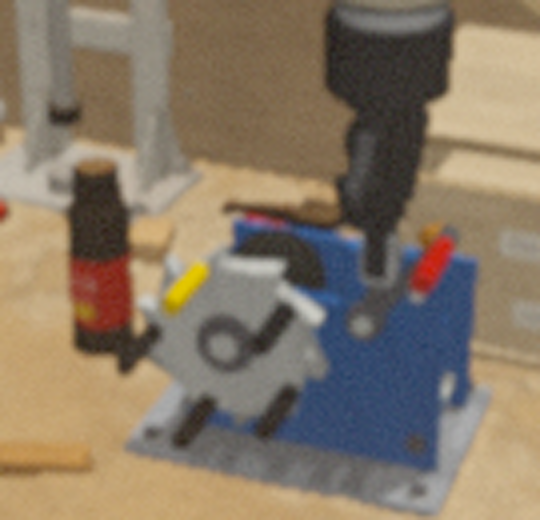

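The pawl is over, with its handle at about (432,265) in the crop, and the wheel is unmoved. Next the finger goes to the left of the yellow peg.

Request:
pendant([
  {"x":2, "z":-6, "aperture":0},
  {"x":8, "z":-8, "aperture":0},
  {"x":16, "z":-8, "aperture":0},
  {"x":24, "z":-8, "aperture":0},
  {"x":30, "z":-6, "aperture":0},
  {"x":33.8, "aperture":0},
  {"x":33.8, "z":6, "aperture":0},
  {"x":33.8, "z":8.8, "aperture":0},
  {"x":33.8, "z":8.8, "aperture":0},
  {"x":33.8, "z":8.8, "aperture":0},
])

```text
time_s: 4.7
ee_pos: [0.4966, -0.0304, 0.1593]
tcp_rot: [[-0.042, 0.999, -0.002], [0.999, 0.042, 0.0], [0.001, -0.002, -1.0]]
contact_force: [0.7, 0.8, 0.8]
width: 0.0004
grip_force: 0.0
```

```bash
python3 - <<'E'
from h import *
go(-.038,.038,.160)
c=vision.camera("side")
for col in("red","yellow"):print(col,[(b[0],b[1]) for b in blobs(c,(236,165,320,245),col)])
a=c["frame"][120:250,200:335]
cv2.imwrite("pics/crop3.png",cv2.resize(a,(540,520),interpolation=2))
E
```

```text
t 4.7 feeder tcp [-0.0371  0.0562  0.1593] F [0.7345 0.8166 0.7722] turn [-0.0952 -0.0295  0.0155] shift [-0.0182 -0.0009 -0.0007]
red [(77, array([307.4805, 185.6104]))]
yellow [(65, array([245.9231, 191.5846]))]
```

View pics/crop3.png

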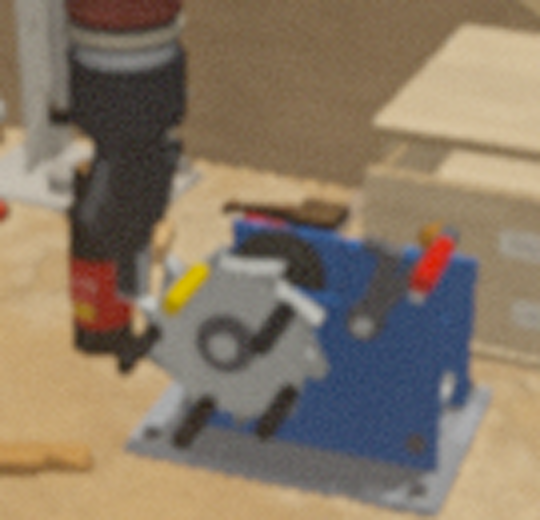

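The finger is left of the yellow peg and the wheel is still at its start. I push most of the way, then measure the wheel angle.

```bash
cat >> h.py <<'E'
def ang(c):
    b=blobs(c,(236,165,320,245),"yellow")[0];o,d=ray(c,b[1])
    o=RF.T@(o-O);d=RF.T@d;p=o+d*(-.038-o[0])/d[0]
    # calibrated against the known radius: print point, too
    return b[0],p,np.radians(18)-np.arctan2(p[1],p[2]-.105)
E
python3 -c "
from h import *
print(ang(vision.camera('side')))"
```

```text
(62, array([-0.038     ,  0.01730385,  0.16061865]), np.float64(0.012535782382823213))
```

Request:
pendant([
  {"x":-2, "aperture":0},
  {"x":-3, "aperture":0},
  {"x":-3.8, "aperture":0},
  {"x":-4.6, "aperture":0},
  {"x":-5.4, "aperture":0},
  {"x":-6.2, "aperture":0},
  {"x":-7, "aperture":0},
  {"x":-7.6, "aperture":0},
  {"x":-7.6, "aperture":0},
])

```text
time_s: 5.55
ee_pos: [0.4986, -0.0698, 0.1596]
tcp_rot: [[-0.041, 0.999, -0.0], [0.999, 0.041, -0.001], [-0.001, -0.001, -1.0]]
contact_force: [-0.6, -0.3, -0.0]
width: 0.0001
grip_force: 0.2
```

```bash
python3 -c "
from h import *
print(ang(vision.camera('side')));go(-.038,.0054,.16)"
```

```text
(63, array([-0.038     , -0.00207411,  0.16235778]), np.float64(0.35030449495132393))
t 5.6 feeder tcp [-0.037   0.0169  0.1593] F [ 0.6054 -0.0438  0.0697] turn [-0.0632  0.0787 -0.0474] shift [-0.0115 -0.001  -0.0006]
```

```bash
sed -i 's/(-.038-o\[0\])/(-.0345-o[0])/' h.py
```

Request:
pendant([
  {"x":-0.6, "aperture":0},
  {"x":-1.2, "aperture":0},
  {"x":-1.8, "aperture":0},
  {"x":-2.3, "aperture":0},
  {"x":-2.3, "aperture":0},
  {"x":-2.3, "aperture":0},
])

```text
time_s: 6.1
ee_pos: [0.499, -0.0808, 0.1594]
tcp_rot: [[-0.041, 0.999, -0.001], [0.999, 0.041, -0.001], [-0.001, -0.001, -1.0]]
contact_force: [-0.8, 0.3, 0.5]
width: -0.0
grip_force: 0.3
```

```bash
python3 -c "
from h import *
print(ang(vision.camera('side')));go(-.038,.04,.16)"
```

```text
(69, array([-0.0345    , -0.01137316,  0.15800166]), np.float64(0.5255350905230696))
t 6.15 feeder tcp [-0.0368  0.0058  0.1595] F [-0.6167  0.5714 -0.5118] turn [-0.0323  0.0494 -0.0293] shift [ 0.0342 -0.0012 -0.0005]
```

The wheel is at about 0.53, inside the 0.48–0.63 seating window. I back off, lift over, and go to the right of the tipped handle.

Request:
pendant([
  {"x":4, "aperture":0},
  {"x":4, "z":-8, "aperture":0},
  {"x":4, "z":-16, "aperture":0},
  {"z":-23, "aperture":0},
  {"x":-8, "z":-23, "aperture":0},
  {"x":-16, "z":-23, "aperture":0},
  {"x":-24, "z":-23, "aperture":0},
  {"x":-32, "z":-23, "aperture":0},
  {"x":-41.2, "z":-23, "aperture":0},
  {"x":-41.2, "z":-23, "aperture":0},
])

```text
time_s: 6.98
ee_pos: [0.507, -0.2922, 0.2746]
tcp_rot: [[-0.036, 0.999, -0.001], [0.999, 0.036, -0.004], [-0.004, -0.001, -1.0]]
contact_force: [-0.5, 0.4, -0.9]
width: 0.0
grip_force: 0.0
```

Request:
pendant([
  {"aperture":0},
  {"z":8, "aperture":0},
  {"z":15, "aperture":0},
  {"z":15, "aperture":0},
  {"z":15, "aperture":0},
])

```text
time_s: 7.4
ee_pos: [0.5066, -0.2842, 0.1977]
tcp_rot: [[-0.043, 0.999, -0.004], [0.999, 0.043, 0.003], [0.003, -0.004, -1.0]]
contact_force: [0.2, -0.8, 0.5]
width: -0.0001
grip_force: 0.0
```

```bash
python3 - <<'E'
from h import *
c=vision.camera("side");print(ang(c));go(-.038,-.1655,.20)
cv2.imwrite("pics/crop4.png",cv2.resize(c["frame"][120:250,200:335],(540,520),interpolation=2))
E
```

```text
(66, array([-0.0345    , -0.01184965,  0.15847808]), np.float64(0.5322157509159134))
t 7.45 feeder tcp [-0.0364 -0.199   0.2005] F [ 0.0815 -0.4573  0.6542] turn [-0.0086  0.0018  0.0507] shift [ 0.0335 -0.0016  0.0005]
```

View pics/crop4.png

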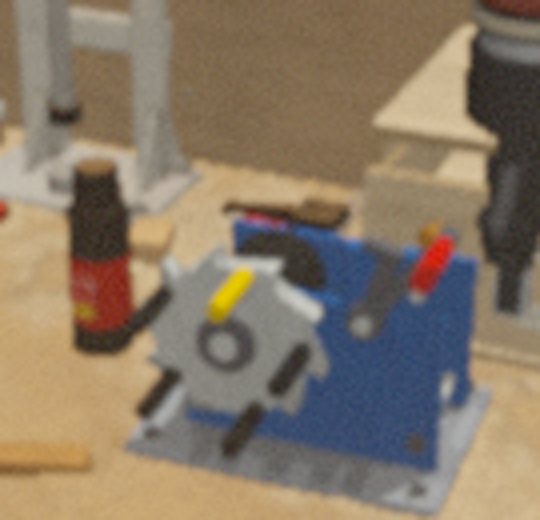

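The pawl is still up and the finger is right of its handle; the yellow peg is now just right of the top. Now I push the handle left past its balance point.

Request:
pendant([
  {"x":4, "aperture":0},
  {"x":6.4, "aperture":0},
  {"x":8, "aperture":0},
  {"x":9.6, "aperture":0},
  {"x":11.2, "aperture":0},
  {"x":12.6, "aperture":0},
  {"x":14, "aperture":0},
  {"x":15.4, "aperture":0},
  {"x":16.8, "aperture":0},
  {"x":18, "aperture":0},
])

```text
time_s: 8.28
ee_pos: [0.5038, -0.1954, 0.1995]
tcp_rot: [[-0.042, 0.999, -0.0], [0.999, 0.042, 0.0], [0.0, -0.0, -1.0]]
contact_force: [-0.1, -0.1, 0.1]
width: -0.0001
grip_force: 0.0
```

Request:
pendant([
  {"x":1.2, "aperture":0},
  {"x":2, "aperture":0},
  {"x":2, "aperture":0},
  {"x":-6, "aperture":0},
  {"x":-14, "aperture":0},
  {"x":-20, "z":-6, "aperture":0},
  {"x":-20, "z":-14, "aperture":0},
  {"x":-20, "z":-20, "aperture":0},
  {"x":-20, "z":-20, "aperture":0},
  {"x":-20, "z":-20, "aperture":0},
])

```text
time_s: 9.12
ee_pos: [0.5091, -0.2974, 0.3031]
tcp_rot: [[-0.041, 0.999, 0.004], [0.999, 0.041, -0.004], [-0.004, 0.004, -1.0]]
contact_force: [-0.1, 0.3, -0.2]
width: 0.0001
grip_force: 0.0
```

```bash
python3 - <<'E'
from h import *
c=vision.camera("side");print(ang(c));go(-.038,-.1655,.20)
b=blobs(c,(236,165,320,245),"red")[0];print(b[0],b[1])
o,d=ray(c,b[1]);o=RF.T@(o-O);d=RF.T@d;print(o+d*(-.0345-o[0])/d[0])
cv2.imwrite("pics/crop5.png",cv2.resize(c["frame"][120:250,200:335],(540,520),interpolation=2))
E
```

```text
(69, array([-0.0345    , -0.01186569,  0.15801277]), np.float64(0.5343568891748837))
t 9.1667 feeder tcp [-0.0365 -0.2102  0.3004] F [-0.0305 -0.9254 -0.7966] turn [ 0.0578  0.0554 -0.0417] shift [ 0.0448 -0.0016  0.1004]
89 [270.5506 177.8764]
[-0.0345 -0.0496  0.2109]
```

View pics/crop5.png

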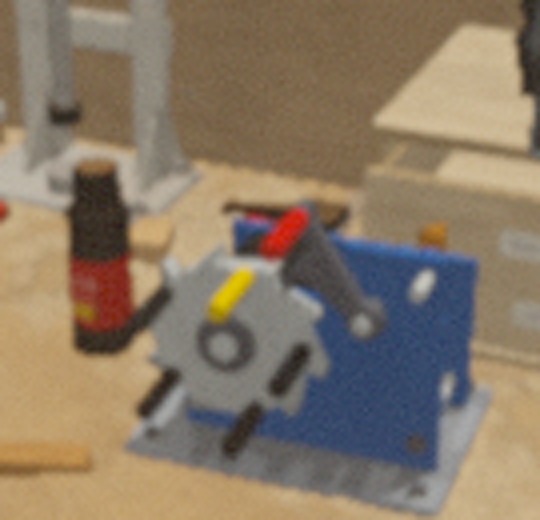

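The handle is back at its starting pixel (270.6,177.9), so the pawl is seated. The wheel reads 0.53 and the robot is clear, so I hand in.

```bash
python3 -c "
from workcell import r, vision, job, observe
print(job.hand_in())"
```

```text
the job is handed in; nothing more can be done
None
```

The job is handed in, though no verdict came back: the wheel is one notch back (about 0.53 rad by camera), the pawl is seated in the teeth again, the arm touched none of the loose things on its path, and it stands clear of the feeder.

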